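# Load a test cartridge into the bench reader, up to its start line

### The arm

A 6-joint arm with a two-finger parallel gripper is mounted at the origin on a cart in front of the work surface, level with it; the furniture and walls round the work are solid. World frame = base frame: x ahead of the robot, y to its left, z up, the work surface at z = 0. Lengths are in mm, angles in rad, forces in N, time in s.
With the tool pointing down it reaches from about 400 to 925 mm from the base axis. Payload 12.5 kg.
Tool frame: the origin (TCP) lies on the front face of the gripper's body, between the roots of the fingers; the fingertips stand 78 mm ahead of it and the grasp point (between the pads) lies 59 mm ahead of it (env.nose_length is the distance from the TCP to the fingertips, in mm); z points along the fingers, y is the line along which they close (so a half turn about z gives the same grasp; the last joint's range is limited). The gripper opens to 95 mm and grips with 3 to 60 N. Pads are 20 mm wide; open, the fingers measure 119 mm over their backs; the gripper's body (75 mm by 180 mm) begins 59 mm behind the grasp point.
Start: joints at [1.1, 0.491, 1.559, -0, 1.092, -0.106], TCP at [222.958, 583.89, 292.261] pointing down, gripper open.
Joint ranges: [-3.1, 3.1], [-0.84, 2.19], [0.05, 2.79], [-1.13, 4.28], [0.06, 2.93], [-2.69, 2.69]. Speed limits (rad/s): [2.22, 2.22, 2.79, 3.14, 3.14, 3.14].

### API

Orientations are given as [roll, pitch, yaw] about the fixed x, y, z axes, in that order (R = Rz(yaw) Ry(pitch) Rx(roll)).
In Python, from cell import env gives the robot as it stands.
- The arm moves only by the tool jog_arm, never from a script. Its argument "motion" is a list of rows, each a list of 7 numbers: the turn, a rotation vector about the tool's x, y, z in degrees, then the shift along the tool's x, y, z in mm, then the finger opening in mm, from 0 to 95.1. In form: [[wx, wy, wz, x, y, z, hand], ...]. A call has 1 to 10 rows; each row shifts and turns the commanded pose from where the row before left it, along the tool's axes as they then stand; what a row does not reach is not made up. A row lasts 1/8 s, in which the tool goes at most 62.5 mm and 10.7 degrees, less where a joint would pass 70% of its speed; a pose out of reach is approached as far as the arm can. A call is refused whole if a number of a shift passes 62.5 or a number of a turn 10.7, either way. A call with a gripper value outside its range is refused whole. The fingers move at their own pace and stop on an object; the grip force is fixed at half the most. Time passes only in rows, so rows that do not move let the fingers close. It gives the time, the measured TCP pose, the force, the opening and the grip force at its end, in the units of the state.
- env.state(): the state, without advancing time (a new reading comes with each control period).
- env.read_camera(name): name is "side" or "top" or "wrist"; returns a dict with "color" (400x640x3 uint8, red, green, blue), "z_map" (400x640 float32, mm along the optical axis (not along the pixel's ray), 0 where there is no reading), "camera_matrix" (3x3 intrinsics, pixels), "world_to_cam" (4x4, takes a point from world to camera coordinates). Camera axes: x right, y up, looking along -z (the intrinsics and any distortion apply to the point x, -y, -z); pixel columns grow to the right and rows downward; lengths in mm; the calibration is good to about 2 mm. A picture is of the moment at which its call begins.
- env.job_done(): hands the job in; it is judged then, once.
Trained networks look in the newest picture that a camera, given by its name, has taken for a name from the list of things; names that differ only in an ending like _2 or _b are one class to them, and where a whole thing is asked for, a point or a joint stands for the part that bears it (a point fixed in the world has none). Each returns a list of dicts, best first, with "score" (0 to 1); they miss things now and then, are a little off and sometimes report something else, mostly with a low value. They report only what shows in the picture. A call takes as long as a camera call. They do not tell look-alikes from the thing itself.
- env.recognise(camera, thing): "location" ([column, row] in pixels, amid what is visible of it).
The state is a dict: "t": time; "joints": joint angles; "qvel": joint speeds; "tau": joint torques, N m; "eef_pos": TCP position; "tcp_rot": TCP orientation; "ft_force": force on the tool from outside, world axes, zero at the start; "moment": the same for the moment, N m; "opening": opening from 0.0 (shut) to 1.0 (fully open); "grip_force": force on a finger pad.
Only numpy, scipy, OpenCV 4.12 (cv2) and the standard library are available. Lean on these libraries where they do the work, as an engineer would, in place of code of your own. Each camera call takes 0.05 s, during which the arm holds its last target. There are 200 camera calls.

### The job

Lift the long test cartridge with the window out of the tray by its window end (the only place with room for fingers), lay it flat on the open bench, let go, and take it again by its other end. Slide the window end into the reader between the rails and under the head, let go while the cartridge is still well short of the scribed line, then push it on from behind until its front edge meets the line behind the head; nothing stops it there, so do not run clearly past the line. Leave the two short cartridges in the tray and the stain bottle where they are.

Things in the scene. Friction and masses are not known exactly. Their poses are not given: they have to be found in the camera images.
- cartridge_center (a point): Centre, half-way up, of the long test cartridge: loose flat white block, 140 (its x) x 40 (y) x 22 mm (z), about 90 g. +x points to the window end (dark 34 x 16 mm window on top, centred 30 mm from the end); the tail end (-x) has four cross ribs and a round well 40 mm from the end. It starts flat in one of the tray's lanes.
- cartridge_nose (a point): Middle of the lower front edge of the long cartridge's window end, 70 mm along +x from its centre and 11 mm below it; same axes as cartridge_center. This is the edge that must meet the line.
- cartridge_tail (a point): Centre of the tail end face of the long cartridge, 70 mm along -x from its centre; same axes. This is the face to push on.
- short_a_center (a point): Centre, half-way up, of a shorter, windowless cartridge (110 x 40 x 22 mm, 70 g) lying in another lane; same axes as the long one. Leave it.
- short_b_center (a point): Centre, half-way up, of a second short cartridge, like short_a. Leave it.
- tray: Fixed grey tray 160 (x) x 240 (y) mm, origin under its centre, on the bench; floor 8 mm thick. Three lanes along x at y = -70, 0, +70 mm, each with a cartridge at its middle, front toward +x. Ridges 33 mm high, 2 mm off the cartridges, fill the gaps from x = -80 to +15 mm; from +15 to +76 mm the 30 mm gaps are free down to the floor: the only room for fingers. Low lip (5 mm) at the +x edge.
- stain_bottle: Loose amber dropper bottle with a black pipette cap, 36 mm across, 102 mm tall, origin under its centre; a bystander.
- reader_mouth (a point): Middle of the front edge of the fixed reader's aluminium bed, on its surface, 20 mm above the bench; +x is the way in. Bed 170 mm long, 110 mm wide. Two rails 14 mm high, 44 mm apart (2 mm play each side of a cartridge), run from the front edge (flared over the first 20 mm) to the back. With its front edge on the line, a cartridge still stands 10 mm out in front of the bed.
- reader_head (a point): Top centre of the white reading head that bridges the rails from 35 to 75 mm behind the front edge of the bed; its top is 66 mm above the bed, the opening under it 32 mm high. Same axes as reader_mouth.
- reader_line (a point): Middle of the black line (3 mm wide) scribed straight across the bed and over the rail tops, 130 mm along +x from reader_mouth, on the bed's surface, 55 mm past the back of the head; same axes as reader_mouth. The bed and rails run on for 40 mm behind it, open at the back: no stop.
Mind the look-alikes: they are no part of the job. What is shaped like the part that bears cartridge_center but orange or yellow is not meant.

How it is judged:
By the outcome, as a careful person would: the job done as asked, in the order asked, and still so for the second after the job is handed in, with the robot touching nothing.
It also fails if it takes over 69 s, if anything falls off the work surface, if the arm or the gripper's body presses on something with over 40 N, if the wrist force passes 120 N, or if a joint passes its speed limit or range.

## Working session

There is one attempt and no reset: what is moved stays moved. The work goes in short steps, Python scripts to look and compute and a tool call to move; the robot and the scene stay as the last step left them, time stands still between calls to the robot, and variables do not carry over. Pictures are saved under pics/ and viewed, at most 10 in all, crops included, and the job is handed in when it is done.

Besides the shell and the picture viewer there is one more tool, called as name([rows], argument=value, ...), one row to a line, values as JSON. jog_arm: Moves the arm, as the interface text tells. Its arguments: {"type":"object","properties":{"motion":{"type":"array"}},"required":["motion"]}

```bash
ls; mkdir -p pics; cat > h.py <<'E'
import numpy as np, cv2
from cell import env
def cam(n,save=None):
    r=env.read_camera(n)
    if save: cv2.imwrite(f'pics/{save}.png',r['color'][:,:,::-1])
    return r
def cloud(r):
    K=r['camera_matrix'];T=np.linalg.inv(r['world_to_cam']);z=r['z_map']
    v,u=np.mgrid[0:z.shape[0],0:z.shape[1]]
    p=np.stack([(u-K[0,2])/K[0,0]*z,-(v-K[1,2])/K[1,1]*z,-z,np.ones_like(z)],-1)
    w=(p@T.T)[...,:3]; w[z==0]=np.nan
    return w
E
python3 - <<'E'
from h import *
for n in ['top','side']:
    r=cam(n,n+'0');w=cloud(r);print(n,r['camera_matrix'].tolist(),np.linalg.inv(r['world_to_cam'])[:3,3])
    for t in ['cartridge_center','short_a_center','tray','stain_bottle','reader_mouth','reader_head','reader_line','cartridge_nose','cartridge_tail']:
        for d in env.recognise(n,t)[:4]:
            c,q=map(int,d['location']);print(t,round(d['score'],2),c,q,w[q,c].round(0))
print(env.state())
E
```

```text
pics
top [[500.25332637379336, 0.0, 310.9475324349027], [0.0, 500.25332637379336, 192.9036608446288], [0.0, 0.0, 1.0]] [-144.94015292   71.13024631 1883.45843788]
cartridge_center 0.7 241 227 [372. 467.  24.]
cartridge_center 0.68 284 198 [523. 331.  32.]
short_a_center 0.64 303 201 [530. 255.  24.]
short_a_center 0.2 284 194 [539. 335.  33.]
tray 0.62 305 200 [532. 248.  33.]
stain_bottle 0.5 363 171 [687.  47.  72.]
reader_mouth 0.68 422 197 [ 620. -193.   92.]
reader_head 0.7 424 192 [ 673. -209.   21.]
reader_line 0.67 423 197 [ 626. -199.   78.]
reader_line 0.16 307 202 [526. 238.  32.]
cartridge_nose 0.85 244 228 [370. 454.  26.]
cartridge_nose 0.81 285 196 [532. 329.  32.]
cartridge_nose 0.71 317 201 [541. 201.  25.]
cartridge_nose 0.5 204 214 [391. 622.  28.]
cartridge_tail 0.63 205 213 [401. 625.  11.]
cartridge_tail 0.58 241 228 [371. 468.  14.]
cartridge_tail 0.56 286 193 [545. 328.  32.]
side [[474.565593262255, 0.0, 318.7809323563807], [0.0, 474.565593262255, 199.9410740789873], [0.0, 0.0, 1.0]] [ -94.42532046 -765.71735259  933.97851184]
cartridge_center 0.87 296 206 [5
[... 740 characters left out ...]
ail 0.56 212 180 [378. 641.  21.]
{'t': 1.0, 'joints': array([ 1.10044762e+00,  4.90883422e-01,  1.55890213e+00,  1.72864930e-05,
        1.09169332e+00, -1.05609670e-01]), 'qvel': array([-0.00027326,  0.00098141, -0.00014003,  0.00021626,  0.00109993,
        0.00024277]), 'tau': array([ 1.33179525e-03, -6.12482572e+01, -2.58433574e+01,  6.93511055e-02,
        4.46430151e-02,  4.09284297e-06]), 'eef_pos': array([222.92685158, 583.90100978, 292.2705117 ]), 'tcp_rot': array([ 3.14147789e+00, -3.26114840e-06,  2.77684565e+00]), 'ft_force': array([-0.65465218,  0.10683297,  0.20016875]), 'moment': array([ 0.0377499 , -0.01772395, -0.02714861]), 'grip_force': 0.0, 'opening': 0.9976363459497906}
```

```bash
python3 - <<'E'
import cv2
a=cv2.imread('pics/top0.png')[130:270,170:470]
cv2.imwrite('pics/top0c.png',cv2.resize(a,(800,373),interpolation=cv2.INTER_CUBIC))
a=cv2.imread('pics/side0.png')[140:340,180:500]
cv2.imwrite('pics/side0c.png',cv2.resize(a,(800,500),interpolation=cv2.INTER_CUBIC))
E
```

```text
(no output)
```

View pics/top0c.png

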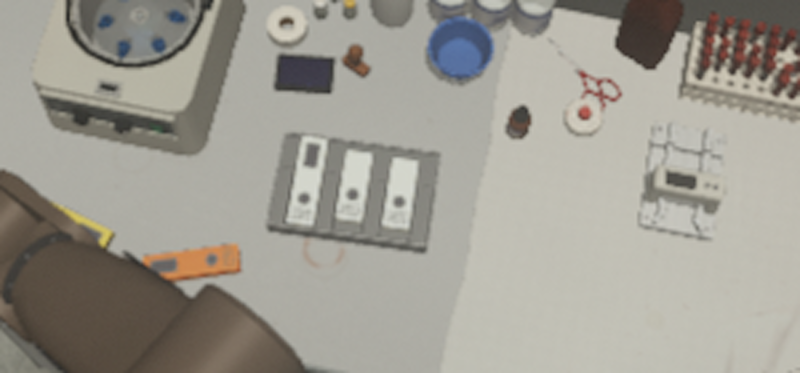

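View pics/side0c.png

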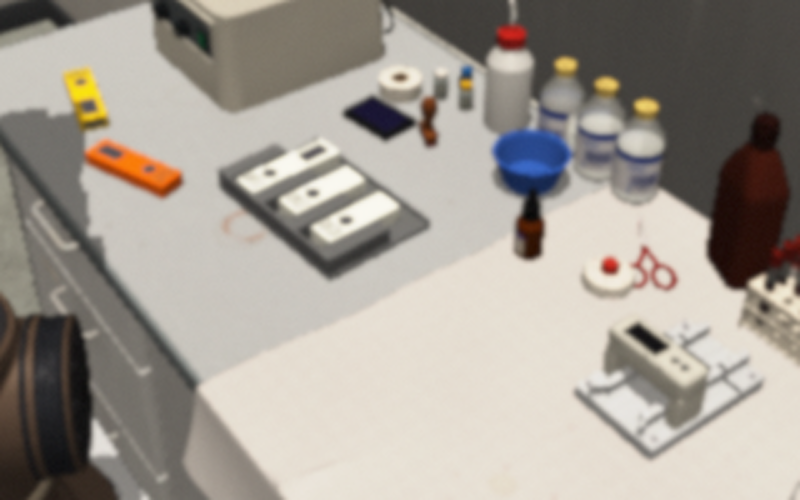

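The long cartridge with the window is in the tray's leftmost lane, near crop pixel (305,180) in the top picture. The bottle is near (518,120). The reader is at (685,180) with its mouth toward the robot, and the orange and yellow decoys lie left of the tray.

```bash
cat >> h.py <<'E'
def rect(w,m):
    p=w[m][:,:2].astype(np.float32); c,s,a=cv2.minAreaRect(p)
    if s[0]<s[1]: s=s[::-1];a+=90
    a=(a+90)%180-90
    return np.round(c,1),np.round(s,1),round(a,1),len(p)
def box(w,x0,x1,y0,y1,z0,z1):
    return (w[...,0]>x0)&(w[...,0]<x1)&(w[...,1]>y0)&(w[...,1]<y1)&(w[...,2]>z0)&(w[...,2]<z1)
def blobs(w,m,amin=30):
    m=cv2.morphologyEx(m.astype(np.uint8),cv2.MORPH_OPEN,np.ones((3,3)))
    n,l,st,_=cv2.connectedComponentsWithStats(m)
    for i in range(1,n):
        if st[i,4]>=amin: print('  blob',rect(w,l==i),'z',np.nanmedian(w[l==i][:,2]).round(1), 'uv',st[i,:4])
E
python3 - <<'E'
from h import *
for n in ['top','side']:
    r=cam(n);w=cloud(r);c=r['color'].astype(int);br=c.min(-1)
    print(n,'tray');blobs(w,box(w,420,660,100,420,5,60))
    print('white');blobs(w,box(w,420,660,100,420,15,60)&(br>165))
    print('reader');blobs(w,box(w,480,800,-330,-80,9,120)); print('head');blobs(w,box(w,480,800,-330,-80,70,120))
    print('bottle');blobs(w,box(w,620,760,-20,110,20,150),8)
    print('bench z',[np.nanmedian(w[box(w,x-30,x+30,y-30,y+30,-20,40)][:,2]).round(1) for x,y in [(450,30),(450,-100),(520,40),(480,-200)]])
E
```

```text
top tray
  blob (array([532.3, 261. ]), array([236.8, 165.4]), -85.9, 1905) z 30.3 uv [270 180  62  44]
white
  blob (array([534.6, 260.3]), array([112.3,  38.1]), 3.8, 227) z 29.9 uv [296 187  13  26]
  blob (array([558.7, 192.1]), array([69., 38.]), 4.9, 140) z 31.4 uv [315 189  11  17]
  blob (array([508. , 326.7]), array([98.8, 40.4]), 5.4, 202) z 30.8 uv [278 190  13  24]
  blob (array([503.3, 186.8]), array([40.9, 35.7]), 12.4, 76) z 30.8 uv [314 206  10  10]
reader
  blob (array([ 793.4, -271.6]), array([27.8, 11.1]), -89.8, 34) z 42.9 uv [441 163   8   6]
  blob (array([ 793.3, -308.9]), array([41. , 12.6]), 89.6, 48) z 62.9 uv [450 164  11   8]
  blob (array([ 653.4, -220.5]), array([176.4, 118.6]), 0.2, 1127) z 26.2 uv [409 175  33  45]
head
  blob (array([ 625.6, -216.3]), array([103.2,  45.1]), 88.4, 286) z 85.0 uv [414 191  28  15]
bottle
  blob (array([681.6,  39.9]), array([33.7, 32.1]), -89.9, 84) z 56.8 uv [360 169   9  12]
bench z [np.float64(1.9), np.float64(0.7), np.float64(1.0), np.float64(1.5)]
side tray
  blob (array([535.3, 255.7]), array([244.2, 166. ]), -86.
[... 365 characters left out ...]
9.5,  8.9]), -10.1, 39) z 15.6 uv [424 252   9   6]
  blob (array([ 794.9, -227.3]), array([58.8,  8. ]), 88.0, 79) z 63.9 uv [478 253  19  14]
  blob (array([ 658.8, -223. ]), array([176.5, 111.9]), 0.4, 2486) z 28.4 uv [410 265  75  57]
  blob (array([ 794. , -296.6]), array([65.6, 11.8]), -88.5, 93) z 65.1 uv [498 267  22  15]
  blob (array([ 795.3, -288.1]), array([33.3,  9. ]), 88.6, 40) z 36.4 uv [499 276  10   9]
head
  blob (array([ 628.3, -223.6]), array([103.1,  44.3]), -88.8, 613) z 84.8 uv [423 265  40  33]
bottle
  blob (array([683. ,  30.5]), array([36.7, 30.6]), -56.4, 215) z 52.0 uv [385 215  13  24]
bench z [np.float64(0.3), np.float64(0.3), np.float64(0.5), np.float64(0.9)]
```

jog_arm([
  [0,0,-8.3,0,0,0,60],
  [0,0,-8.3,0,0,0,60],
  [0,0,-8.3,0,0,0,60],
  [0,0,0,-53,-48,6,60],
  [0,0,0,-53,-48,6,60],
  [0,0,0,-53,-48,6,60],
  [0,0,0,-53,-48,6,60],
  [0,0,0,-53,-48,6,60],
  [0,0,0,-53,-47,6,60],
  [0,0,0,0,0,0,60],
])

```text
t: 2.35
eef_pos: [520.0, 350.7, 260.1]
tcp_rot: [-3.141, -0.0, -3.077]
ft_force: [0.1, 1.7, 0.0]
opening: 0.631
grip_force: 0.0
```

```bash
cat >> h.py <<'E'
from scipy.spatial.transform import Rotation as Ro
def pose():
    s=env.state(); R=Ro.from_euler('xyz',s['tcp_rot']).as_matrix(); return s['eef_pos'],R
def show():
    s=env.state(); p,R=pose()
    print('t',s['t'],'p',p.round(1),'head',np.degrees(np.arctan2(R[1,0],R[0,0])).round(2),'zaxis',R[:,2].round(3),'F',s['ft_force'].round(1),'open',round(s['opening']*95.1,1),'grip',round(s['grip_force'],1))
def delta(target): # world TCP target -> tool shift
    p,R=pose(); return (R.T@(np.array(target)-p)).round(1)
E
python3 - <<'E'
from h import *
show()
r=cam('wrist','wrist1');w=cloud(r);p,R=pose()
print('cam in tool',(R.T@(np.linalg.inv(r['world_to_cam'])[:3,3]-p)).round(1))
br=r['color'].min(-1)
print('white');blobs(w,box(w,420,660,100,420,22,60)&(br>150),200)
print('tray');blobs(w,box(w,420,660,100,420,4,60),200)
for t in ['cartridge_center','cartridge_nose','cartridge_tail']:
    for d in env.recognise('wrist',t)[:3]:
        c,q=map(int,d['location']);print(t,round(d['score'],2),c,q,w[q,c].round(1))
E
```

```text
t 2.35 p [520.  350.7 260.1] head -176.27 zaxis [-0. -0. -1.] F [0.1 1.7 0. ] open 60.0 grip 0.0
cam in tool [ 77.7  -1.2 -91.7]
white
  blob (array([541.1, 186.9]), array([108.7,  40.4]), 3.8, 2644) z 29.3 uv [161 149  45  87]
  blob (array([538. , 256.5]), array([108.8,  40.2]), 4.0, 2632) z 29.4 uv [221 150  40  87]
tray
  blob (array([537.1, 256.8]), array([239.4, 160.4]), -85.9, 22992) z 29.5 uv [131 126 209 123]
cartridge_center 0.87 298 190 [526.7 325.4  29.6]
cartridge_center 0.66 432 63 [376.3 464.6  21.9]
cartridge_nose 0.95 583 91 [393.7 638.   22.4]
cartridge_nose 0.93 431 59 [372.4 462.9  21.6]
cartridge_nose 0.84 299 188 [524.4 326.4  28.7]
cartridge_tail 0.88 298 186 [521.7 325.2  29.8]
cartridge_tail 0.88 586 89 [391.5 640.4  22.8]
cartridge_tail 0.7 428 59 [372.6 459.7  21.6]
```

View pics/wrist1.png

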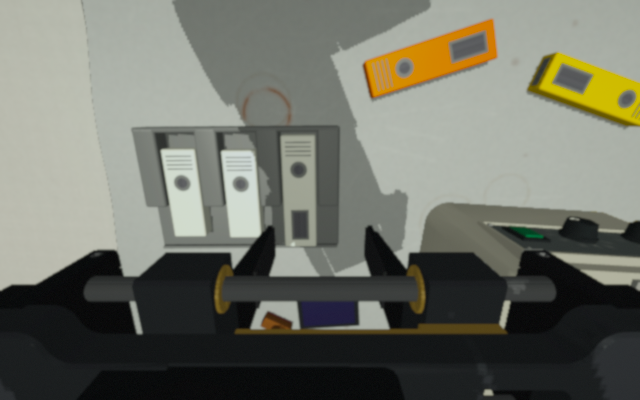

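The wrist picture shows the tray at (240,185), with the long windowed cartridge at (298,190) in the right-hand lane. The two short ones are at (183,195) and (241,195), and the decoys are at top right.

jog_arm([
  [0,0,-0.3,-28,-12.5,10,60],
  [0,0,0,-28,-12.5,40,60],
  [0,0,0,0,0,50,60],
  [0,0,0,0,0,0,60],
  [0,0,0,0,0,0,60],
])

```text
t: 3.18
eef_pos: [574.7, 333.8, 162.8]
tcp_rot: [3.141, 0.002, -3.065]
ft_force: [-0.6, 0.6, 1.0]
opening: 0.629
grip_force: 0.0
```

```bash
python3 - <<'E'
from h import *
show();print(delta([577,329.8,90]))
r=cam('wrist','wrist2');w=cloud(r)
print('tray');blobs(w,box(w,420,660,100,420,4,60),200)
br=r['color'].min(-1);hi=box(w,420,660,290,365,25,50);blobs(w,hi,100)
E
```

```text
t 3.175 p [574.7 333.8 162.8] head -175.62 zaxis [ 0.002  0.001 -1.   ] F [-0.6  0.6  1. ] open 59.8 grip 0.0
[-1.9 -4.2 72.8]
tray
  blob (array([536.9, 256.8]), array([239.6, 160.3]), -86.0, 53206) z 29.6 uv [ 58  54 321 189]
  blob (array([499. , 327.5]), array([99.6, 75. ]), 0.1, 5854) z 32.3 uv [269  55 106 126]
  blob (array([531.8, 326.2]), array([139.9,  40.2]), 4.1, 8212) z 29.5 uv [288  70  53 171]
```

View pics/wrist2.png

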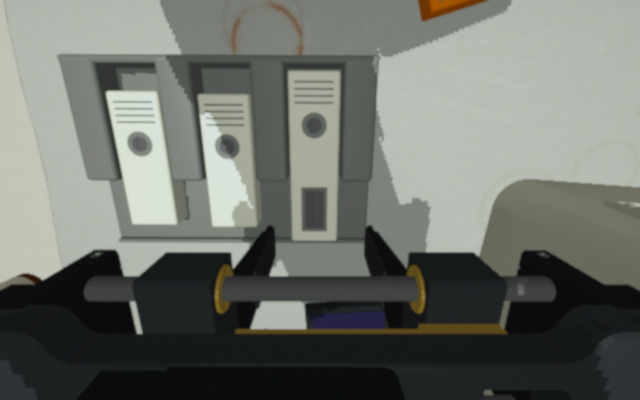

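The long cartridge is centred at (315,150) with its window at (315,208), clear of the open fingers, so I'm descending.

jog_arm([
  [0,0,0.3,-1.5,-4.5,25,60],
  [0,0,0,0,0,25,60],
  [0,0,0,0,0,15,60],
  [0,0,0,0,0,8,60],
  [0,0,0,0,0,0,60],
])

```text
t: 3.85
eef_pos: [576.7, 328.5, 88.3]
tcp_rot: [3.141, 0.0, -3.072]
ft_force: [0.4, 0.1, -0.5]
opening: 0.632
grip_force: 0.0
```

```bash
python3 - <<'E'
from h import *
show();print(delta([576.7,329.4,89]))
E
```

```text
t 3.85 p [576.7 328.5  88.3] head -175.99 zaxis [ 0.  0. -1.] F [ 0.4  0.1 -0.5] open 60.1 grip 0.0
[-0.   0.9 -0.7]
```

jog_arm([
  [0,0,0,0,0.9,0,46],
  [0,0,0,0,0,0,30],
  [0,0,0,0,0,0,30],
  [0,0,0,0,0,0,30],
  [0,0,0,0,0,-10,30],
  [0,0,0,0,0,-20,30],
  [0,0,0,0,0,-30,30],
  [0,0,0,0,0,-30,30],
  [0,0,0,0,0,0,30],
  [0,0,0,0,0,0,30],
])

```text
t: 5.1
eef_pos: [576.3, 329.0, 177.7]
tcp_rot: [-3.142, -0.0, -3.072]
ft_force: [0.1, -0.1, -1.0]
opening: 0.419
grip_force: 30.0
```

```bash
cat >> h.py <<'E'
def cart(w,m): # plane tilt of top face
    p=w[m]; c=np.nanmean(p,0); u,s,vt=np.linalg.svd(p-c,full_matrices=False); n=vt[2]*np.sign(vt[2,2]); return c.round(1),n.round(3)
E
python3 - <<'E'
from h import *
show()
r=cam('wrist','wrist3');w=cloud(r)
m=box(w,420,600,295,360,65,150);m=cv2.erode(m.astype(np.uint8),np.ones((5,5)))>0
blobs(w,m,100);print(cart(w,m))
E
```

```text
t 5.1 p [576.3 329.  177.7] head -176.0 zaxis [-0. -0. -1.] F [ 0.1 -0.1 -1. ] open 39.9 grip 30.0
  blob (array([526.5, 326.3]), array([128. ,  55.8]), 3.0, 15265) z 119.0 uv [264  45 111 229]
(array([522.3, 325.4, 119.7]), array([-0.026,  0.007,  1.   ]))
```

View pics/wrist3.png

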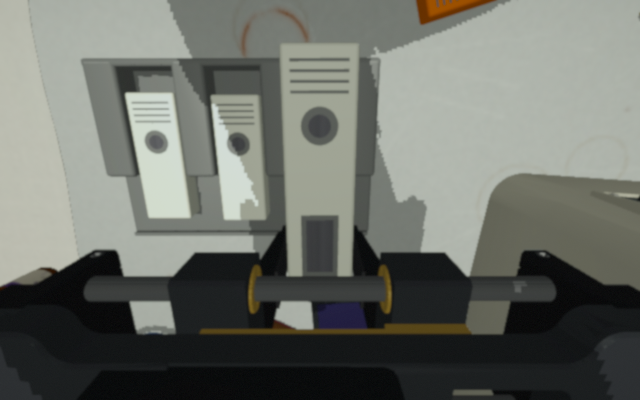

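The cartridge is held level by the window end (well at (319,125), window at (320,240)), and the short ones are undisturbed. I'm carrying it to the open bench.

jog_arm([
  [0,0,2,3,-20,0,30],
  [0,0,2,3,-40,0,30],
  [0,0,0,3,-50,0,30],
  [0,0,0,3,-50,0,30],
  [0,0,0,3,-50,0,30],
  [0,0,0,3,-50,0,30],
  [0,0,0,3,-50,0,30],
  [0,0,0,3,-50,0,30],
  [0,0,0,3,-40,0,30],
  [0,0,0,3,-20,0,30],
])

```text
t: 6.4
eef_pos: [548.4, -93.5, 177.3]
tcp_rot: [3.141, -0.001, 3.138]
ft_force: [-0.3, 0.1, -1.4]
opening: 0.42
grip_force: 30.0
```

jog_arm([
  [0,0,0,0,0,30,30],
  [0,0,0,0,0,30,30],
  [0,0,0,0,0,10,30],
  [0,0,0,0,0,0,30],
  [0,0,0,0,0,0,30],
])

```text
t: 7.02
eef_pos: [549.7, -91.1, 108.7]
tcp_rot: [-3.141, 0.001, -3.142]
ft_force: [-0.0, -0.2, -0.8]
opening: 0.418
grip_force: 30.0
```

```bash
python3 - <<'E'
from h import *
show()
r=cam('wrist','wrist4');w=cloud(r);p,R=pose()
m=box(w,p[0]-140,p[0]-10,p[1]-40,p[1]+40,25,85)
e=cv2.erode(m.astype(np.uint8),np.ones((5,5)))>0
print(rect(w,m),cart(w,e))
m=box(w,440,800,-330,-120,9,120);blobs(w,m,200)
E
```

```text
t 7.025 p [549.7 -91.1 108.7] head -180.0 zaxis [ 0.001 -0.    -1.   ] F [-0.  -0.2 -0.8] open 39.8 grip 30.0
(array([487.5, -90.7]), array([104.4,  60. ]), -0.1, 15390) (array([484.5, -91.1,  50.5]), array([-0.041,  0.004,  0.999]))
  blob (array([ 545.7, -181.6]), array([133.8,  34.4]), -50.9, 2244) z 109.8 uv [ 77 249 158  27]
  blob (array([ 590.9, -193.7]), array([125.6,  40.7]), -43.8, 2100) z 20.0 uv [105 301  70  33]
```

jog_arm([
  [0,0,0,0,0,12,30],
  [0,0,0,0,0,8,30],
  [0,0,0,0,0,5,30],
  [0,0,0,0,0,2.5,30],
  [0,0,0,0,0,0,30],
  [0,0,0,0,0,0,48],
  [0,0,0,0,0,0,60],
  [0,0,0,0,0,0,60],
])

```text
t: 8.07
eef_pos: [549.4, -91.1, 80.3]
tcp_rot: [3.142, 0.0, 3.142]
ft_force: [-0.5, -0.5, -0.3]
opening: 0.619
grip_force: 0.0
```

jog_arm([
  [0,0,0,0,0,-20,60],
  [0,0,0,0,0,-40,60],
  [0,0,0,20,0,-50,60],
  [0,0,0,40,0,-50,60],
  [0,0,0,0,0,0,60],
  [0,0,0,0,0,0,60],
])

```text
t: 8.82
eef_pos: [490.5, -91.2, 239.0]
tcp_rot: [-3.142, 0.001, 3.141]
ft_force: [0.2, 0.1, 0.7]
opening: 0.63
grip_force: 0.0
```

```bash
python3 - <<'E'
from h import *
show()
r=cam('wrist','wrist5');w=cloud(r);p,R=pose()
m=box(w,380,600,-160,-40,12,50);blobs(w,m,200)
r=cam('top');w=cloud(r);blobs(w,box(w,380,590,-160,-40,10,35))
E
```

```text
t 8.825 p [490.5 -91.2 239. ] head 179.99 zaxis [ 0.001 -0.    -1.   ] F [0.2 0.1 0.7] open 59.9 grip 0.0
  blob (array([504.3, -90.8]), array([139.8,  40. ]), 0.1, 3892) z 21.5 uv [302 139  36 115]
```

View pics/wrist5.png

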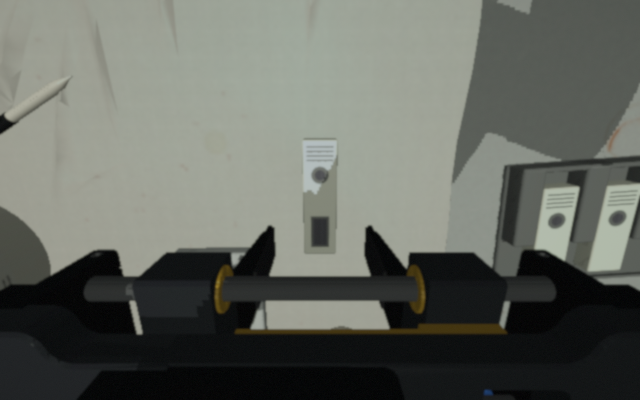

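The cartridge lies flat on the bench with its window at (320,232), yaw 0. Before regripping, I'll take one look at the reader from above.

jog_arm([
  [0,0,0,-30,-22,-30,60],
  [0,0,0,-50,-34,-30,60],
  [0,0,0,-50,-34,-21,60],
  [0,0,0,-40,-28,0,60],
  [0,0,0,-20,-13,0,60],
  [0,0,0,0,0,0,60],
  [0,0,0,0,0,0,60],
])

```text
t: 9.8
eef_pos: [675.1, -218.2, 316.1]
tcp_rot: [3.141, -0.002, -3.141]
ft_force: [-0.4, 0.5, 0.4]
opening: 0.63
grip_force: 0.0
```

```bash
python3 - <<'E'
from h import *
show()
r=cam('wrist','wrist6');w=cloud(r);np.save('w6.npy',w)
print('head');blobs(w,box(w,540,760,-330,-120,75,100),200)
print('bed');blobs(w,box(w,540,760,-330,-120,14,120),200)
print('rails');blobs(w,box(w,540,760,-330,-120,29,40),60)
for x in [560,580,595,665,680,690,700,715]:
    m=box(w,x-3,x+3,-300,-140,29,40); y=np.sort(w[m][:,1]); 
    if len(y): print(x,y.min().round(1),y.max().round(1),'inner',y[y<-222].max().round(1) if (y<-222).any() else None,y[y>-222].min().round(1) if (y>-222).any() else None)
E
```

```text
t 9.8 p [ 675.1 -218.2  316.1] head -179.99 zaxis [-0.002  0.001 -1.   ] F [-0.4  0.5  0.4] open 59.9 grip 0.0
head
  blob (array([ 629.5, -221.7]), array([103.9,  40. ]), -90.0, 3015) z 85.3 uv [272 130  89  35]
bed
  blob (array([ 659.4, -221.6]), array([170. , 110.1]), 0.6, 9489) z 20.6 uv [272 101  89 123]
rails
  blob (array([ 593.8, -250.1]), array([33.9, 12.4]), 8.5, 181) z 33.4 uv [288 103  12  27]
  blob (array([ 593.1, -194.2]), array([32.9, 12.3]), -8.9, 182) z 33.4 uv [333 103  12  26]
  blob (array([ 700.6, -248.2]), array([85.8, 10.1]), 0.5, 424) z 33.4 uv [294 165   9  59]
  blob (array([ 700.7, -194.3]), array([86. ,  8.9]), 1.1, 410) z 33.5 uv [333 165   7  59]
580 -259.6 -185.9 inner -251.7 -193.6
595 -253.4 -190.7 inner -244.1 -199.9
665 -252.6 -190.7 inner -244.2 -199.0
680 -253.1 -190.3 inner -243.4 -198.8
690 -253.3 -190.3 inner -243.4 -198.6
700 -252.1 -189.9 inner -243.6 -198.5
715 -252.5 -189.5 inner -243.8 -198.3
```

View pics/wrist6.png

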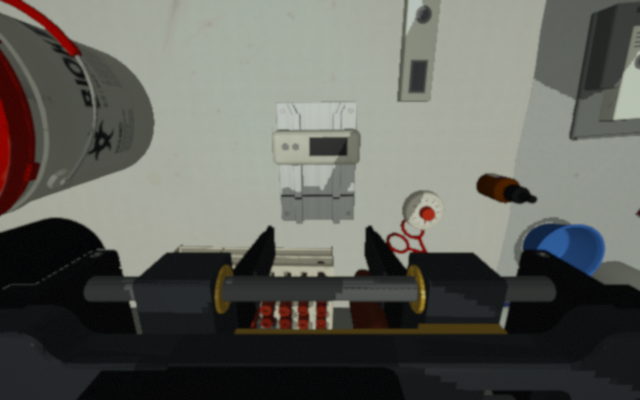

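The reader is centred at (316,160) with its head at (316,147). The cartridge is at the top right (415,50), the bottle at (505,187) is untouched, and a bucket stands at far left.

jog_arm([
  [0,0,0,25,15,10,60],
  [0,0,0,50,28,30,60],
  [0,0,0,50,28,40,60],
  [0,0,0,50,28,40,60],
  [0,0,0,34,20,30,60],
  [0,0,0,10,8,20,60],
  [0,0,0,0,0,0,60],
  [0,0,0,0,0,0,60],
])

```text
t: 10.85
eef_pos: [469.5, -98.9, 157.8]
tcp_rot: [-3.141, 0.002, -3.141]
ft_force: [0.9, 0.2, -0.2]
opening: 0.627
grip_force: 0.0
```

```bash
python3 - <<'E'
from h import *
show();print(delta([455,-90.8,81]))
w=np.load('w6.npy');m=box(w,350,900,-600,-290,50,400)
p=w[m];print(np.nanpercentile(p,[1,50,99],axis=0).round(0)); q=p[(p[:,0]<720)];print('bucket max y',np.percentile(q[:,1],99),'x',np.percentile(q[:,0],[1,99]))
E
```

```text
t 10.85 p [469.5 -98.9 157.8] head -179.99 zaxis [ 0.002 -0.001 -1.   ] F [ 0.9  0.2 -0.2] open 59.6 grip 0.0
[14.6  8.1 76.8]
[[ 507. -592.   54.]
 [ 622. -447.  159.]
 [ 787. -291.  358.]]
bucket max y -290.6933472365746 x [505.61314433 671.6756071 ]
```

jog_arm([
  [0,0,0,14.5,8,30,60],
  [0,0,0,0,0,30,60],
  [0,0,0,0,0,12,60],
  [0,0,0,0,0,4.5,60],
  [0,0,0,0,0,0,60],
])

```text
t: 11.48
eef_pos: [454.7, -90.9, 80.9]
tcp_rot: [-3.141, 0.001, 3.142]
ft_force: [-0.2, -0.1, -0.8]
opening: 0.627
grip_force: 0.0
```

```bash
python3 - <<'E'
from h import *
show();print(delta([455,-90.8,81]))
w=np.load('w6.npy');print([w[110,c].round(0) for c in (100,130,145,150,156)])
r=cam('top');w=cloud(r)
blobs(w,box(w,350,900,-600,-285,60,500),20)
E
```

```text
t 11.475 p [454.7 -90.9  80.9] head 180.0 zaxis [ 0.001 -0.    -1.   ] F [-0.2 -0.1 -0.8] open 59.6 grip 0.0
[-0.3  0.1 -0.1]
[array([ 588., -446.,  107.]), array([ 587., -448.,   56.]), array([ 586., -450.,   22.]), array([ 586., -450.,   11.]), array([ 585., -447.,    1.])]
  blob (array([ 840.5, -362.2]), array([153.4, 109.3]), 88.8, 819) z 97.3 uv [453 139  38  34]
  blob (array([ 680.1, -511.1]), array([402.3, 177.4]), -0.0, 3320) z 206.9 uv [485 145  61 103]
```

jog_arm([
  [0,0,0,0,0,0,46],
  [0,0,0,0,0,0,30],
  [0,0,0,0,0,0,30],
  [0,0,0,0,0,0,30],
  [0,0,0,0,0,-5,30],
  [0,0,0,0,0,-15,30],
  [0,0,0,0,0,-20,30],
  [0,0,0,0,0,-15,30],
  [0,0,0,0,0,0,30],
  [0,0,0,0,0,0,30],
])

```text
t: 12.78
eef_pos: [454.0, -90.6, 135.0]
tcp_rot: [3.141, -0.0, 3.142]
ft_force: [-0.2, -0.1, -0.4]
opening: 0.421
grip_force: 30.0
```

```bash
python3 - <<'E'
from h import *
show()
r=cam('side','side7');w=cloud(r);p,R=pose()
m=box(w,p[0]+15,p[0]+140,p[1]-40,p[1]+40,35,105)&(r['color'].min(-1)>110)
e=cv2.erode(m.astype(np.uint8),np.ones((3,3)))>0
blobs(w,m,20);q=w[e];b=q[q[:,2]>60];print(len(b),np.polyfit(b[:,0],b[:,2],1),np.nanpercentile(w[m],[1,99],axis=0).round(1))
r=cam('top');w=cloud(r)
m=box(w,p[0]+15,p[0]+140,p[1]-40,p[1]+40,35,105);blobs(w,m,20);q=w[cv2.erode(m.astype(np.uint8),np.ones((3,3)))>0];print(len(q),np.polyfit(q[:,0],q[:,2],1) if len(q)>3 else 0)
a=cv2.imread('pics/side7.png')[150:350,260:520]
cv2.imwrite('pics/side7c.png',cv2.resize(a,(780,600),interpolation=cv2.INTER_CUBIC))
E
```

```text
t 12.775 p [454.  -90.6 135. ] head 180.0 zaxis [-0.  0. -1.] F [-0.2 -0.1 -0.4] open 40.1 grip 30.0
  blob (array([ 566.8, -108.7]), array([18.6, 11.5]), 47.6, 34) z 72.6 uv [391 263   5   8]
12 [ -0.80358293 526.15421277] [[ 552.1 -111.9   55.2]
 [ 574.1  -73.2   78.6]]
0 0
```

View pics/side7c.png

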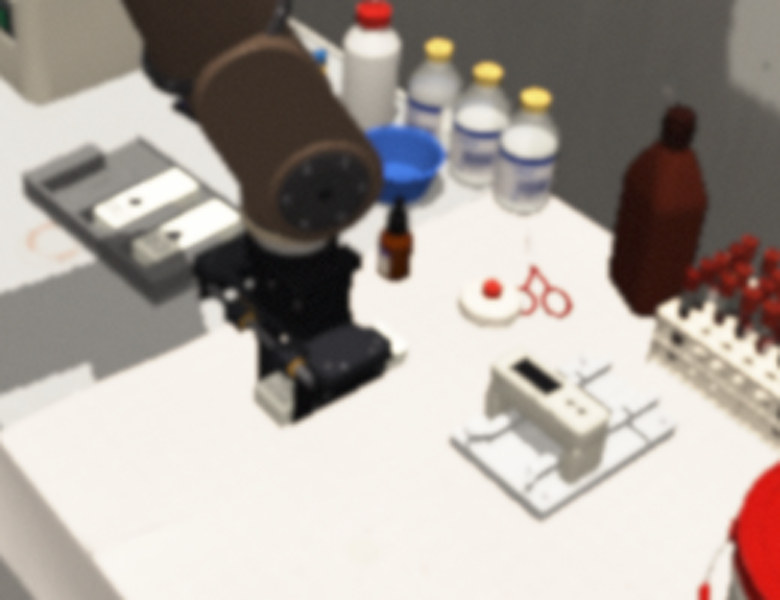

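The cartridge is held by the tail with its window end forward (white nose at (400,345)), and the reader is at (560,430). I'm moving to a pose just in front of the mouth.

jog_arm([
  [0,0,-0.5,4,-20,0,30],
  [0,0,0,6,-38,0,30],
  [0,0,0,6,-38,8,30],
  [0,0,0,6,-25,10,30],
  [0,0,0,4,-11.6,8,30],
  [0,0,0,0,0,3,30],
  [0,0,0,0,0,0,30],
  [0,0,0,0,0,0,30],
])

```text
t: 13.88
eef_pos: [429.5, -222.7, 106.6]
tcp_rot: [-3.142, 0.0, -3.132]
ft_force: [0.5, 0.4, -0.8]
opening: 0.423
grip_force: 30.0
```

```bash
python3 - <<'E'
from h import *
show();print(delta([430,-223.7,106]))
r=cam('side','side8');w=cloud(r);p,R=pose()
m=box(w,p[0]+40,p[0]+140,p[1]-40,p[1]+40,32,75);print(np.nanpercentile(w[m],[1,50,99],axis=0).round(1))
r=cam('top','top8');w=cloud(r)
m=box(w,p[0]+15,p[0]+160,p[1]-60,p[1]+60,32,70);blobs(w,m,8)
a=cv2.imread('pics/side8.png')[230:330,380:520]; b=cv2.imread('pics/top8.png')[170:240,380:460]
a=cv2.resize(a,(560,400),interpolation=cv2.INTER_CUBIC);b=cv2.resize(b,(228,200),interpolation=cv2.INTER_CUBIC)
c=np.zeros((400,790,3),np.uint8);c[:,:560]=a;c[:200,562:]=b;cv2.imwrite('pics/c8.png',c)
E
```

```text
t 13.875 p [ 429.5 -222.7  106.6] head -179.44 zaxis [ 0. -0. -1.] F [ 0.5  0.4 -0.8] open 40.2 grip 30.0
[-0.5 -1.   0.6]
[[ 527.2 -242.2   37.1]
 [ 540.9 -219.7   47.8]
 [ 549.  -202.3   50.8]]
```

View pics/c8.png

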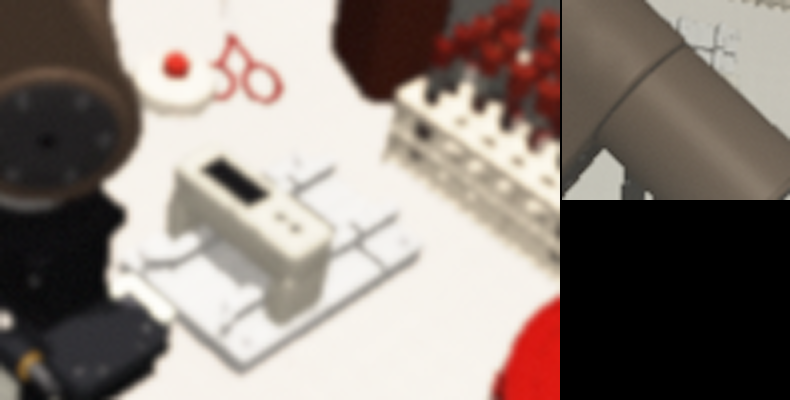

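The nose is at (140,300), right in front of the mouth and in line with it. I'm starting the insertion.

jog_arm([
  [0,0,0,-5,-0.6,2.5,30],
  [0,0,0,-12,0,0,30],
  [0,0,0,-12,0,0,30],
  [0,0,0,-12,0,0,30],
  [0,0,0,-9,0,0,30],
  [0,0,0,0,0,0,30],
])

```text
t: 14.72
eef_pos: [479.7, -223.5, 103.8]
tcp_rot: [-3.142, 0.0, -3.132]
ft_force: [0.1, 0.5, 0.2]
opening: 0.417
grip_force: 30.0
```

```bash
python3 - <<'E'
from h import *
show();print(delta([430+121,-222.6,103]))
r=cam('side');w=cloud(r);p,R=pose()
m=box(w,p[0]+40,p[0]+100,p[1]-40,p[1]+40,30,75);print(np.nanpercentile(w[m],[1,50,99],axis=0).round(1))
E
```

```text
t 14.725 p [ 479.7 -223.5  103.8] head -179.47 zaxis [ 0. -0. -1.] F [0.1 0.5 0.2] open 39.7 grip 30.0
[-71.3   0.2   0.8]
[[ 577.5 -258.5   30.5]
 [ 577.8 -258.4   32.3]
 [ 578.  -258.4   34.1]]
```

jog_arm([
  [0,0,0,-10,0,0,30],
  [0,0,0,-12,0,0,30],
  [0,0,0,-12,0,0,30],
  [0,0,0,-12,0,0,30],
  [0,0,0,-12,0,0,30],
  [0,0,0,-8,0,0,30],
  [0,0,0,0,0,1,30],
  [0,0,0,0,0,1,30],
  [0,0,0,0,0,0,30],
])

```text
t: 15.9
eef_pos: [544.8, -223.0, 101.8]
tcp_rot: [3.141, -0.0, -3.133]
ft_force: [0.0, 0.6, -0.5]
opening: 0.418
grip_force: 30.0
```

```bash
python3 - <<'E'
from h import *
show()
r=cam('side','side9');w=cloud(r)
m=box(w,650,700,-245,-200,35,55);print(m.sum(),np.nanpercentile(w[m],[1,50,99],axis=0).round(1) if m.any() else 0)
print('rails past head',np.nanpercentile(w[box(w,660,760,-280,-160,28,40)],[1,50,99],axis=0).round(1))
blobs(w,box(w,540,760,-330,-120,12,120),100)
E
```

```text
t 15.9 p [ 544.8 -223.   101.8] head -179.52 zaxis [-0.  0. -1.] F [ 0.   0.6 -0.5] open 39.7 grip 30.0
0 0
rails past head [[ 681.4 -255.    28.3]
 [ 714.7 -244.9   33.5]
 [ 744.4 -188.8   38.5]]
  blob (array([ 641. , -237.5]), array([222.1, 111.3]), 10.0, 1071) z 21.6 uv [436 268  49  53]
```

jog_arm([
  [0,0,0,0,0,0.8,30],
  [0,0,0,0,0,0,46],
  [0,0,0,0,0,0,60],
  [0,0,0,0,0,0,60],
  [0,0,0,0,0,-25,60],
  [0,0,0,0,0,-40,60],
  [0,0,0,0,0,-40,40],
  [0,0,0,20,0,-40,20],
  [0,0,0,20,0,0,0],
  [0,0,0,10,0,0,0],
])

```text
t: 17.2
eef_pos: [494.4, -223.4, 246.5]
tcp_rot: [-3.141, 0.0, -3.133]
ft_force: [0.1, -0.9, -0.4]
opening: 0.264
grip_force: 0.0
```

```bash
python3 - <<'E'
from h import *
show()
r=cam('wrist','wrist10');w=cloud(r)
m=box(w,480,600,-260,-185,36,48);print('cart top',rect(w,m))
v,u=np.where(m);print(u.min(),u.max(),v.min(),v.max())
p=w[m];e=p[(abs(p[:,1]+223)<15)];print('tail x',np.percentile(e[:,0],[0.5,1,2,5]).round(1))
r=cam('side','side10');w=cloud(r)
m=box(w,640,700,-240,-204,30,55);print(m.sum(),np.nanpercentile(w[m],[1,50,99],axis=0).round(1) if m.any() else 0)
a=cv2.imread('pics/side10.png')[250:325,395:495];b=cv2.imread('pics/wrist10.png')[60:260,220:420]
c=np.zeros((450,790,3),np.uint8);c[:,:600][:450]=cv2.resize(a,(600,450),interpolation=cv2.INTER_CUBIC);c[:188,602:]=cv2.resize(b,(188,188));cv2.imwrite('pics/c10.png',c)
E
```

```text
t 17.2 p [ 494.4 -223.4  246.5] head -179.51 zaxis [ 0. -0. -1.] F [ 0.1 -0.9 -0.4] open 25.1 grip 0.0
cart top (array([ 562.3, -222.3]), array([75.3, 39.7]), -0.6, 1968)
303 336 216 275
tail x [525.2 525.3 525.5 526.8]
0 0
```

View pics/c10.png

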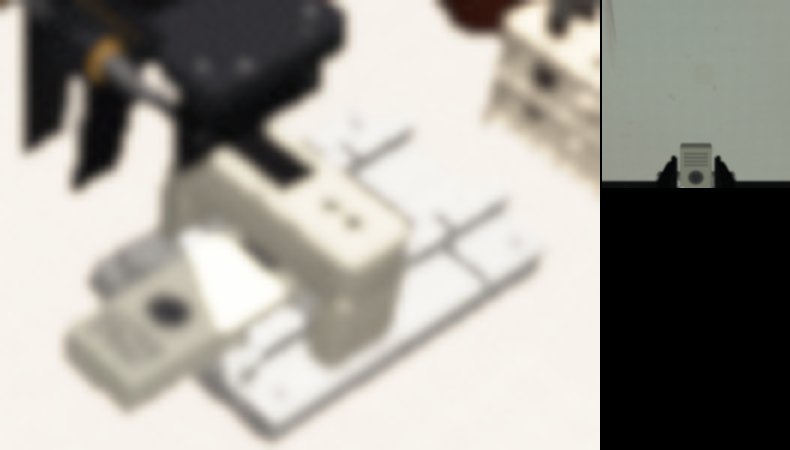

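The cartridge sits between the rails under the head, with its tail sticking out at (110,350) in the side crop. I'm lowering the closed fingers behind it.

jog_arm([
  [0,0,0,0,0,30,0],
  [0,0,0,0,0,45,0],
  [0,0,0,0,0,40,0],
  [0,0,0,0,0,25,0],
  [0,0,0,0,0,7,0],
  [0,0,0,0,0,0,0],
])

```text
t: 18.05
eef_pos: [495.5, -223.5, 98.9]
tcp_rot: [3.141, -0.0, -3.133]
ft_force: [-0.1, 0.9, 0.0]
opening: 0.006
grip_force: 0.0
```

```bash
python3 - <<'E'
from h import *
show();print(delta([525.2-10,-222.9,100]))
E
```

```text
t 18.05 p [ 495.5 -223.5   98.9] head -179.5 zaxis [-0.  0. -1.] F [-0.1  0.9  0. ] open 0.5 grip 0.0
[-19.7   0.4  -1.1]
```

jog_arm([
  [0,0,0,-8,0.4,0,0],
  [0,0,0,-8,0,0,0],
  [0,0,0,-5,0,0,0],
  [0,0,0,-4,0,0,0],
  [0,0,0,-4,0,0,0],
  [0,0,0,-4,0,0,0],
  [0,0,0,-4,0,0,0],
  [0,0,0,-4,0,0,0],
  [0,0,0,-3,0,0,0],
  [0,0,0,0,0,0,0],
])

```text
t: 19.3
eef_pos: [539.5, -222.7, 99.0]
tcp_rot: [-3.142, 0.0, -3.133]
ft_force: [0.2, 0.7, 0.3]
opening: 0.005
grip_force: 0.0
```

```bash
cat >> h.py <<'E'
def nose():
    r=cam('side');w=cloud(r);g=r['color'].min(-1).astype(float);K=r['camera_matrix'];T=r['world_to_cam']
    # sample along reader axis on cartridge top (z42) and bed (z20.5)
    def px(P):
        c=T[:3,:3]@P+T[:3,3]; return K[0,0]*c[0]/-c[2]+K[0,2], K[1,1]*-c[1]/-c[2]+K[1,2]
    for z in (21,):
        out=[]
        for x in range(664,746,3):
            us=[px(np.array([x,-221.5+dy,z])) for dy in (-6,0,6,12)]
            out.append((x,[int(g[int(round(v)),int(round(u))]) for u,v in us],[round(float(w[int(round(v)),int(round(u)),2])) if w[int(round(v)),int(round(u)),2]==w[int(round(v)),int(round(u)),2] else -1 for u,v in us]))
        for o in out: print(*o)
E
python3 - <<'E'
from h import *
show();nose()
E
```

```text
t 19.3 p [ 539.5 -222.7   99. ] head -179.49 zaxis [ 0. -0. -1.] F [0.2 0.7 0.3] open 0.5 grip 0.0
664 [51, 49, 60, 125] [142, 143, 145, 144]
667 [56, 65, 103, 157] [145, 143, 140, 140]
670 [74, 65, 100, 218] [-1, 143, 145, 89]
673 [108, 76, 165, 213] [142, 142, 140, 82]
676 [183, 129, 169, 199] [85, 142, 141, 86]
679 [211, 156, 202, 199] [85, 85, 84, 86]
682 [209, 171, 188, 178] [85, 87, 93, 85]
685 [227, 171, 207, 194] [85, 87, 85, 85]
688 [231, 207, 207, 225] [84, 84, 85, 85]
691 [233, 226, 229, 231] [85, 87, 87, 84]
694 [234, 233, 232, 232] [84, 85, 86, 83]
697 [235, 235, 234, 233] [89, 89, 86, 87]
700 [236, 238, 238, 236] [87, 88, 88, 86]
703 [241, 242, 244, 245] [41, 87, 42, 42]
706 [239, 247, 247, 245] [42, 43, 42, 42]
709 [245, 246, 246, 246] [43, 41, 21, 39]
712 [242, 243, 243, 245] [23, 22, 23, 17]
715 [242, 241, 241, 242] [22, -1, 22, 18]
718 [242, 240, 242, 241] [22, 19, 19, 22]
721 [242, 240, 241, 241] [23, 19, 21, 22]
724 [242, 240, 241, 241] [23, 19, 17, 22]
727 [241, 240, 241, 241] [21, 19, 23, 19]
730 [242, 240, 241, 241] [22, 18, 19, 17]
733 [242, 240, 241, 240] [20, 22, 19, -1]
736 [242, 240, 241, 240] [20, 18, 20, 19]
739 [239, 239, 240, 240] [16, 21, 21, 17]
742 [239, 238, 238, 237] [5, 21, 0, 5]
745 [238, 237, 237, 236] [4, -1, 2, 2]
```

```bash
cat > n.py <<'E'
from h import *
def meas():
    r=cam('side');w=cloud(r);g=r['color'].min(-1).astype(float)
    m=box(w,660,745,-240,-203,38,47);p=w[m]
    print('nose n',len(p),'x',np.percentile(p[:,0],[90,95,98,100]).round(1) if len(p) else 0)
    b=box(w,655,742,-274,-254,15,26)|box(w,655,742,-188,-168,15,26)
    d=b&(g<170);q=w[d];
    for lo,hi in((-274,-254),(-188,-168)):
        k=q[(q[:,1]>lo)&(q[:,1]<hi)&(q[:,0]>690)&(q[:,0]<720)];print('line',lo,len(k),k[:,0].mean().round(1) if len(k) else 0)
    e=box(w,540,600,-276,-168,8,26)
    f=[];
    for y in range(-274,-250,4):
        k=w[box(w,540,620,y-2,y+2,15,26)][:,0]; f.append(k.min().round(1) if len(k) else 0)
    print('bed front',f)
    f=[]
    for y in range(-274,-168,8):
        k=w[box(w,700,780,y-2,y+2,14,26)][:,0]; f.append(k.max().round(1) if len(k) else 0)
    print('bed back',f)
if __name__=='__main__': show();meas()
E
python3 n.py
```

```text
t 19.35 p [ 539.3 -222.7   99. ] head -179.5 zaxis [ 0. -0. -1.] F [ 0.5 -0.2  0.4] open 0.5 grip 0.0
nose n 25 x [690.3 690.8 691.4 692. ]
line -274 0 0
line -188 0 0
bed front [np.float64(573.4), np.float64(573.5), np.float64(575.2), np.float64(573.9), 0, 0]
bed back [np.float64(744.9), np.float64(744.3), np.float64(744.3), np.float64(744.6), 0, np.float64(738.4), np.float64(740.1), np.float64(736.2), np.float64(741.8), np.float64(743.7), 0, 0, np.float64(741.8), np.float64(741.9)]
```

jog_arm([
  [0,0,0,-2,0,0,0],
  [0,0,0,-2,0,0,0],
  [0,0,0,-2,0,0,0],
  [0,0,0,-2,0,0,0],
  [0,0,0,-2,0,0,0],
  [0,0,0,-1,0,0,0],
  [0,0,0,0,0,0,0],
])

```text
t: 20.27
eef_pos: [550.3, -222.6, 99.1]
tcp_rot: [3.142, 0.0, -3.133]
ft_force: [-0.3, -1.0, -0.5]
opening: 0.0
grip_force: 0.0
```

```bash
python3 n.py
```

```text
t 20.275 p [ 550.3 -222.6   99.1] head -179.5 zaxis [ 0.  0. -1.] F [-0.3 -1.  -0.5] open 0.0 grip 0.0
nose n 66 x [700.8 701.2 701.7 704.2]
line -274 2 701.1
line -188 1 714.2
bed front [np.float64(573.7), np.float64(573.2), np.float64(573.9), np.float64(574.3), np.float64(575.2), np.float64(574.1)]
bed back [np.float64(742.4), np.float64(742.2), np.float64(741.6), np.float64(746.3), 0, np.float64(739.7), np.float64(739.5), np.float64(742.1), np.float64(742.8), np.float64(743.3), 0, 0, np.float64(741.9), np.float64(740.8)]
```

jog_arm([
  [0,0,0,15,0,0,0],
  [0,0,0,10,0,-20,0],
  [0,0,0,0,0,-50,0],
  [0,0,0,0,0,-60,0],
  [0,0,0,-50,0,0,0],
  [0,0,0,-60,0,0,0],
  [0,0,0,-50,0,0,0],
  [0,0,0,-10,0,0,0],
  [0,0,0,0,0,0,0],
  [0,0,0,0,0,0,0],
])

```text
t: 21.58
eef_pos: [693.9, -221.6, 229.2]
tcp_rot: [3.141, -0.001, -3.134]
ft_force: [0.1, -0.7, -0.3]
opening: 0.001
grip_force: 0.0
```

```bash
cat > l.py <<'E'
from h import *
show()
r=cam('wrist','wl');w=cloud(r);g=r['color'].min(-1).astype(float)
blobs(w,box(w,560,760,-290,-160,14,120),200)
def prof(y0,y1,z0,z1):
    m=box(w,665,735,y0,y1,z0,z1);p=w[m];v=g[m]
    return [(x,int(np.median(v[abs(p[:,0]-x)<1])) if (abs(p[:,0]-x)<1).sum()>2 else None) for x in range(680,726,2)]
print('L',prof(-275,-256,15,26));print('railL',prof(-252,-245,29,38));print('R',prof(-187,-168,15,26));print('mid bed',prof(-238,-206,14,27))
m=box(w,660,740,-238,-206,35,50);p=w[m];print('nose top',len(p),np.percentile(p[:,0],[90,95,99,100]).round(1) if len(p) else 0)
m=box(w,660,740,-238,-206,14,27);p=w[m];print('bed start',np.percentile(p[:,0],[0,1,3]).round(1))
E
python3 l.py
```

```text
t 21.575 p [ 693.9 -221.6  229.2] head -179.54 zaxis [-0.001  0.    -1.   ] F [ 0.1 -0.7 -0.3] open 0.1 grip 0.0
  blob (array([ 653.8, -221.7]), array([180.6, 110.2]), 0.5, 16955) z 41.1 uv [258  60 123 177]
L [(680, 160), (682, 160), (684, 160), (686, 160), (688, 159), (690, 159), (692, 159), (694, 158), (696, 157), (698, 156), (700, 148), (702, 119), (704, 55), (706, 69), (708, 94), (710, 100), (712, 100), (714, 100), (716, 100), (718, 100), (720, 100), (722, 100), (724, 100)]
railL [(680, 164), (682, 163), (684, 163), (686, 162), (688, 162), (690, 161), (692, 161), (694, 161), (696, 159), (698, 157), (700, 125), (702, 91), (704, 52), (706, 59), (708, 99), (710, 101), (712, 101), (714, 101), (716, 101), (718, 101), (720, 101), (722, 100), (724, 100)]
R [(680, 105), (682, 104), (684, 104), (686, 104), (688, 104), (690, 104), (692, 104), (694, 103), (696, 103), (698, 103), (700, 102), (702, 73), (704, 48), (706, 78), (708, 97), (710, 102), (712, 102), (714, 102), (716, 102), (718, 101), (720, 101), (722, 101), (724, 101)]
mid bed [(680, None), (682, None), (684, None), (686, None), (688, None), (690, None), (692, None), (694, None), (696, None), (698, None), (700, None), (702, None), (704, None), (706, None), (708, None), (710, 102), (712, 102), (714, 101), (716, 101), (718, 101), (720, 101), (722, 101), (724, 101)]
nose top 1224 [697.7 700.  702.1 702.5]
bed start [709.7 709.9 710.1]
```

The nose edge is about 1.5 mm short of the line centre, so I'll give it a final gentle nudge.

jog_arm([
  [0,0,0,30,0,0,0],
  [0,0,0,60,0,0,0],
  [0,0,0,50,0,0,0],
  [0,0,0,24,0,0,0],
  [0,0,0,0,0,20,0],
  [0,0,0,0,0,50,0],
  [0,0,0,0,0,40,0],
  [0,0,0,0,0,20,0],
  [0,0,0,0,0,0,0],
  [0,0,0,0,0,0,0],
])

```text
t: 22.88
eef_pos: [531.2, -223.0, 100.3]
tcp_rot: [-3.141, 0.001, -3.133]
ft_force: [0.4, 0.2, 0.4]
opening: 0.007
grip_force: 0.0
```

```bash
python3 - <<'E'
from h import *
show();print(delta([551.8,-222.6,99]))
E
```

```text
t 22.875 p [ 531.2 -223.   100.3] head -179.52 zaxis [ 0.001 -0.001 -1.   ] F [0.4 0.2 0.4] open 0.7 grip 0.0
[-20.6   0.2   1.3]
```

jog_arm([
  [0,0,0,-7,0.3,1,0],
  [0,0,0,-6,0,0,0],
  [0,0,0,-3,0,0,0],
  [0,0,0,-2,0,0,0],
  [0,0,0,-1.5,0,0,0],
  [0,0,0,-1,0,0,0],
  [0,0,0,0,0,0,0],
  [0,0,0,0,0,0,0],
])

```text
t: 23.88
eef_pos: [551.7, -222.3, 98.1]
tcp_rot: [3.142, 0.0, -3.133]
ft_force: [-0.1, -0.7, -0.1]
opening: 0.001
grip_force: 0.0
```

```bash
python3 n.py
```

```text
t 23.875 p [ 551.7 -222.3   98.1] head -179.51 zaxis [ 0.  0. -1.] F [-0.1 -0.7 -0.1] open 0.1 grip 0.0
nose n 68 x [701.3 702.7 703.5 704.4]
line -274 1 702.2
line -188 2 706.8
bed front [np.float64(572.9), np.float64(573.0), np.float64(573.8), np.float64(574.7), np.float64(572.5), np.float64(573.5)]
bed back [np.float64(744.1), np.float64(744.3), np.float64(741.6), np.float64(737.7), 0, np.float64(736.6), np.float64(740.7), np.float64(741.7), np.float64(743.3), np.float64(742.7), 0, 0, np.float64(741.2), np.float64(738.1)]
```

Now I'm backing off and checking from above.

jog_arm([
  [0,0,0,15,0,0,0],
  [0,0,0,10,0,-20,0],
  [0,0,0,0,0,-50,0],
  [0,0,0,0,0,-60,0],
  [0,0,0,-50,0,0,0],
  [0,0,0,-60,0,0,0],
  [0,0,0,-50,0,0,0],
  [0,0,0,-10,0,0,0],
  [0,0,0,0,0,0,0],
  [0,0,0,0,0,0,0],
])

```text
t: 25.18
eef_pos: [695.4, -221.3, 228.2]
tcp_rot: [3.141, -0.001, -3.133]
ft_force: [0.0, 0.6, 0.0]
opening: 0.004
grip_force: 0.0
```

```bash
python3 l.py
```

```text
t 25.175 p [ 695.4 -221.3  228.2] head -179.53 zaxis [-0.001  0.    -1.   ] F [0.  0.6 0. ] open 0.4 grip 0.0
  blob (array([ 654.2, -221.7]), array([179.7, 110.3]), 0.5, 17140) z 41.2 uv [257  59 124 177]
L [(680, 160), (682, 160), (684, 160), (686, 160), (688, 159), (690, 158), (692, 158), (694, 157), (696, 158), (698, 157), (700, 148), (702, 121), (704, 80), (706, 76), (708, 95), (710, 100), (712, 100), (714, 100), (716, 100), (718, 100), (720, 100), (722, 99), (724, 100)]
railL [(680, 164), (682, 163), (684, 162), (686, 162), (688, 161), (690, 161), (692, 160), (694, 160), (696, 160), (698, 160), (700, 158), (702, 118), (704, 57), (706, 59), (708, 99), (710, 101), (712, 101), (714, 101), (716, 100), (718, 100), (720, 100), (722, 101), (724, 100)]
R [(680, 105), (682, 104), (684, 105), (686, 104), (688, 104), (690, 104), (692, 104), (694, 103), (696, 103), (698, 103), (700, 102), (702, 77), (704, 49), (706, 79), (708, 99), (710, 102), (712, 102), (714, 102), (716, 102), (718, 101), (720, 101), (722, 101), (724, 101)]
mid bed [(680, None), (682, None), (684, None), (686, None), (688, None), (690, None), (692, None), (694, None), (696, None), (698, None), (700, None), (702, None), (704, None), (706, None), (708, None), (710, 101), (712, 102), (714, 101), (716, 101), (718, 101), (720, 101), (722, 101), (724, 101)]
nose top 1257 [698.9 701.1 703.3 703.9]
bed start [710.7 711.1 711.3]
```

```bash
python3 -c "
from h import *
print(env.job_done())"
```

```text
the job is handed in; nothing more can be done
None
```

I've handed the job in: the long cartridge is in the reader with its front edge on the line, within about 1 mm by the last wrist-camera measurement, and the short cartridges and stain bottle were left alone; the clock read about 25 s of the 69 s allowed.

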